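# Seat a domed sensor node in its charging dock

## Task

Put the round sensor node on charge: lift the dust cover out of the dished seat of the charging dock and set it down, knob up, in the open tray; then, keeping the node upright and on the deck, push it along the deck into the seat until it drops fully home and stands level. Then swing the keeper bar round over the node's top as far as it goes, and last of all throw the toggle lever on the power box over to its far stop. Leave the square battery block and the rest of the desk's things where they are.

Things in the scene. Friction and masses are not known exactly. Their poses are not given: they have to be found in the camera images.
- seat (a point): Centre of the dished seat, at the level of the deck's top (40 mm above the table). Axes are the dock's: x away from the robot, y along the deck to the left, z up; turned up to 0.2 rad. The seat is a smooth dish, a cone sloping 35 degrees, 100 mm across at the deck, with a flat floor 64 mm across 12.5 mm below the deck.
- dock: The fixed charging dock: a flat aluminium deck 40 mm high, 150 mm (x) by 470 mm (y) with the seat in its middle; origin under the seat's centre, on the table. On the deck, about 135 mm from the seat along y, stand the node on one side and the battery block on the other: either may be left or right.
- node_center (a point): Centre (half-way up) of the node; z is its upright axis. Standing on the deck this point is 31 mm above the deck's top; fully home in the seat the foot rests flat on the dish's floor and this point is 18.5 mm above the deck's top.
- cover_center (a point): Centre (half-way up) of the dust cover, 29.5 mm above its foot, 10.5 mm above the disc's top and 29.5 mm below the knob's top.
- cover: Dust cover: a loose black disc 89 mm in diameter, 19 mm thick, domed below with a flat foot 56 mm across; an upright round knob 24 mm in diameter in its middle rises 40 mm above the disc. 0.12 kg. At the start it sits in the seat, the disc's top about 6.5 mm above the deck. Origin at the centre of its foot, z up along the knob.
- tray_in (a point): Centre of the inner floor of the open white square tray, fixed, 140 mm by 140 mm outside, 25 mm high, walls and floor 4 mm. Left or right of the dock (the power box is on the other side).
- keeper (a joint): Angle (rad) of the keeper bar, a steel bar 122 mm long on a post behind the seat. 0 = closed, pointing to the robot over the seat; grows to 2.6 as it swings out clockwise seen from above, over the deck's left (+y) side to the back. Starts at 2.0 to 2.5, stays where left (friction 0.06 N m). Its underside is 4.5 mm above a node that is fully home, and strikes one that is not.
- keeper_hinge (a point): The keeper bar's axis (vertical): 100 mm behind (+x of the dock) the seat's centre, at the height of the bar's underside, 94 mm above the table; the bar is 12 mm thick.
- keeper_peg (a point): Top of the upright black finger peg on the keeper bar, 14 mm in diameter, 37 mm tall above the bar's top, 85 mm from the bar's axis; top 143 mm above the table.
- lever (a joint): Angle (rad) of the toggle lever on the grey power box (130 x 110 x 50 mm, fixed). 0 = leaning to the robot (off); 1.0 = leaning away at its far stop (on). Starts between 0 and 0.2; stays where it is left; light (about 1 N at the ball).
- lever_tip (a point): Centre of the black ball, 26 mm in diameter, on the lever's end, 80 mm from the lever's axis, which is level and 72 mm above the table. The ball is about 142 to 152 mm above the table.
- powerbox: The grey power box, origin at the centre of its underside, right below the lever's axis; its x axis is the way the lever is thrown (away from the robot, turned by up to 0.3 rad).
- battery_center (a point): Centre of the battery block, square with rounded edges, 84 x 84 x 42 mm, loose on the deck on the other side of the seat from the node. To be left alone.
- node: Sensor node: a loose round grey puck with a black rubber band, 92 mm in diameter, 62 mm high, about 0.5 kg, too wide to grip; origin at the centre of its foot. Its base is a dome narrowing to a flat foot 58 mm across; the side is straight from 13 to 56 mm above the foot. Smooth: it slides easily and centres itself in the seat once nothing touches it.
- radio: Hand radio lying behind the dock at the right, 160 mm long with its aerial, 32 mm high; leave alone.
- mouse: Computer mouse on the desk before the dock, 100 mm long; leave alone.
- mug: White lidded cup standing behind the dock at the left, 78 mm across, 95 mm high; leave alone.
- tape: Roll of tape lying flat before the dock, 90 mm across, 24 mm high; leave alone.
- pen: Marker pen, 110 mm long, lying at the right; leave alone.

How it is judged:
On the way, in this order (a step that is already met when the one before it is completed fails the run):
1. the dust cover lies knob up in the tray, released (horizontal distance between cover_center and tray_in below 0.035 m and z of cover_center in the frame of tray_in below 0.034 m and angle between cover_center's own z axis and vertical below 0.12 rad and contact force between cover and the fingers below 0.1 N), for 0.2 s.
2. the node sits level and fully home in the seat (horizontal distance between node_center and seat below 0.004 m and z of node_center in the frame of seat between 0.0155 and 0.0215 m and angle between node_center's own z axis and vertical below 0.05 rad), for 0.2 s.
3. the keeper bar is closed over the seated node (all of step 2 and value of joint keeper below 0.12 rad), for 0.2 s.
4. the lever is thrown over to its far stop (value of joint lever above 0.85 rad), for 0.2 s.
At the end, for the whole second after the job is handed in: The cover lies knob up (within 0.12 rad) on the tray's floor, its centre within 35 mm of the tray's; the node is at rest in the seat, centred within 4 mm, at its home height within 3 mm and level within 0.05 rad; the keeper reads under 0.12 rad; the lever reads over 0.85 rad (all of step 1 and all of step 3 and value of joint lever above 0.85 rad and linear speed of each of node, cover below 0.02 m/s); the robot touches nothing.
It fails at once if the node is tipped over (more than 0.7 rad) (angle between node_center's own z axis and vertical above 0.7 rad).
It fails at once if the node leaves the deck: pushed off, or lifted more than about 30 mm (height (world z) of node_center above 0.1 m or height (world z) of node_center below 0.045 m).
It fails at once if the battery block is moved by more than 20 mm (distance of battery_center from where it was at the start of the episode above 0.02 m).
It fails at once if another thing on the desk is moved by more than 30 mm (distance of any of radio, mouse, mug, tape, pen from where it was at the start of the episode above 0.03 m).
It also fails if it takes over 67 s, if anything falls off the work surface, if the arm or the gripper's body presses on something with over 40 N, if the wrist force passes 120 N, or if a joint passes its speed limit or range.

## Robot

A 6-joint arm with a two-finger parallel gripper is mounted at the origin on the work surface. World frame = base frame: x ahead of the robot, y to its left, z up, the work surface at z = 0. Lengths are in m, angles in rad, forces in N, time in s.
With the tool pointing down it reaches from about 0.425 to 0.95 m from the base axis. Payload 3.5 kg.
Tool frame: the origin (TCP) lies at the very end of the fingers, on their centre line; the grasp point (between the pads) lies ctrl.grip_point_offset behind it (ctrl.grip_point_offset is the distance from the TCP to the grasp point, in m); z points along the fingers, y is the direction in which the jaws open and shut (so a half turn about z gives the same grasp; the last joint's range is limited). The gripper opens to 85 mm and grips with 20 to 120 N. Pads are 22 mm wide; open, the fingers measure 114 mm over their backs; the gripper's body (76 mm by 85 mm) begins 54 mm behind the grasp point. The pads swing forward as they close: fully open they stand 13 mm farther back than shut.
Start: joints at [-1.441, 0.286, 1.577, -0, 1.279, -0.15], TCP at [0.186, -0.649, 0.231] pointing down, gripper open.
Joint ranges: [-2.77, 2.77], [-0.9, 2.22], [0.21, 2.48], [-1.53, 4.67], [0.24, 2.81], [-2.84, 2.84]. Speed limits (rad/s): [2.79, 2.79, 3.14, 3.14, 3.14, 3.14].

## Interface

Orientations are given as a unit quaternion [x, y, z, w].
In Python, from plant import telemetry, imaging, ticket, finder, ctrl gives the robot as it stands. The module is installed in compiled form; this text tells all that it offers.
- The arm moves only by the shell command python3 -m crank 'ROWS' [FORCE]. ROWS is JSON, a list of rows, each a list of 7 numbers: the shift along the tool's x, y, z scaled (see below), then the turn, a rotation vector about the tool's x, y, z scaled (see below), then the opening, from 0 (shut) to 1 (fully open). A call has 1 to 12 rows; each row is the pose to reach, as a shift and turn from the pose commanded when the call began, along the tool's axes at that moment; what a row does not reach only later rows make up. The controller multiplies each number of a shift by 0.15 m and each number of a turn by 90 degrees. A row lasts 1/10 s, in which the tool goes at most 50 mm and 8.59 degrees, less where a joint would pass 70% of its speed; a pose out of reach is approached as far as the arm can. A call with a number of a shift or a turn outside -1 to 1 is refused whole. A call with a gripper value outside its range is refused whole. The fingers move at their own pace and stop on an object; FORCE is the grip in N (left out, the last holds). Time passes only in rows, so rows that repeat a pose let the fingers close. It gives the time, the measured TCP pose, the force and the opening at its end, in the units of the state.
- telemetry.get_state(): the state, without advancing time (a new reading comes with each control period).
- imaging.read_camera(name): name is "scene" or "top"; returns a dict with "pixels" (420x560x3 uint8, red, green, blue), "vfov" (degrees; the focal length in pixels is half the picture's height over the tangent of half this angle, whatever the lens; pixels are square), "cx", "cy" (the principal point, pixels), "rvec" (rotation vector, rad) and "tvec" (3), from world to camera coordinates, as OpenCV has them. Camera axes: x right, y down, z forward; pixel columns grow to the right and rows downward; lengths in m; the calibration is good to about 2 mm. A picture is of the moment at which its call begins. There is no depth.
- ticket.sign_off(): hands the job in, once; it reports no verdict.
Trained networks look in a picture, given as the dict that the camera call returned (one of the last four; its "shot" number tells which), for a name from the list of things; names that differ only in an ending like _2 or _b are one class to them, and where a whole thing is asked for, a point or a joint stands for the part that bears it (a point fixed in the world has none). Each returns a list of dicts, best first, with "confidence" (0 to 1); they miss things now and then, are a little off and sometimes report something else, mostly with a low value. They report only what shows in the picture. A call takes as long as a camera call.
- finder.masks_of(label, picture): "pixels" (420x560 bool, what is visible of it) and "extent" ([left, top, right, bottom] in pixels, round what is visible of it).
- finder.pinpoint(label, picture): "location" ([row, column] in pixels: a listed point, or the origin of a listed thing).
The state is a dict: "time": time; "qpos": joint angles; "dq": joint speeds; "joint_efforts": joint torques, N m; "eef_pos": TCP position; "tcp_rot": TCP orientation; "contact_force": force on the tool from outside, world axes, zero at the start; "wrist_torque": the same for the moment, N m; "opening": opening from 0.0 (shut) to 1.0 (fully open).
Only numpy, scipy, OpenCV 4.12 (cv2) and the standard library are available. Lean on these libraries where they do the work, as an engineer would, in place of code of your own. Each camera call takes 0.05 s, during which the arm holds its last target.

## Working session

There is one attempt and no reset: what is moved stays moved. The work goes in short steps, Python scripts to look and compute and a shell command to move; the robot and the scene stay as the last step left them, time stands still between calls to the robot, and variables do not carry over. Pictures are saved under pics/ and viewed, and the job is handed in when it is done.

```bash
mkdir -p pics
cat > h.py <<'E'
import numpy as np, cv2
from scipy.spatial.transform import Rotation as R
from plant import telemetry, imaging, ticket, finder, ctrl
def cam(n):
    p=imaging.read_camera(n); return p
def K(p):
    h=p["pixels"].shape[0]; f=h/2/np.tan(np.radians(p["vfov"])/2)
    return np.array([[f,0,p["cx"]],[0,f,p["cy"]],[0,0,1.]])
def onz(p,rc,z):
    Rm=R.from_rotvec(np.ravel(p["rvec"])).as_matrix(); t=np.ravel(p["tvec"])
    d=Rm.T@np.linalg.inv(K(p))@np.array([rc[1],rc[0],1.]); c=-Rm.T@t
    return c+d*(z-c[2])/d[2]
def proj(p,X):
    uv,_=cv2.projectPoints(np.array([X],float),np.ravel(p["rvec"]),np.ravel(p["tvec"]),K(p),None)
    return uv[0,0][::-1]
def tri(p1,rc1,p2,rc2):
    Ps=[]
    for p in(p1,p2):
        Rm=R.from_rotvec(np.ravel(p["rvec"])).as_matrix(); Ps.append(K(p)@np.c_[Rm,np.ravel(p["tvec"])])
    X=cv2.triangulatePoints(Ps[0],Ps[1],np.array(rc1[::-1],float).reshape(2,1),np.array(rc2[::-1],float).reshape(2,1))
    return X[:3,0]/X[3,0]
def save(p,n): cv2.imwrite("pics/"+n+".png",p["pixels"][:,:,::-1])
def rows(target,q=None):
    s=telemetry.get_state(); Rm=R.from_quat(s["tcp_rot"]).as_matrix()
    return Rm.T@(np.array(target)-np.array(s["eef_pos"]))/0.15
E
python3 - <<'E'
from h import *
s=telemetry.get_state(); print(s, ctrl.grip_point_offset); print(R.from_quat(s["tcp_rot"]).as_matrix().round(3))
a=cam("scene");b=cam("top");save(a,"s0");save(b,"t0")
for n in "seat dock node_center cover_center tray_in keeper_hinge keeper_peg lever_tip powerbox battery_center radio mouse mug tape pen".split():
    A=finder.pinpoint(n,a);B=finder.pinpoint(n,b)
    o=[n]
    for L in(A,B): o.append([(np.round(x["location"],1).tolist(),round(x["confidence"],2)) for x in L[:2]])
    if A and B: o.append(tri(a,A[0]["location"],b,B[0]["location"]).round(4))
    print(*o)
E
```

```text
{'time': 0.0, 'qpos': array([-1.44103198e+00,  2.87187508e-01,  1.57821774e+00,  2.27482467e-05,
        1.27861596e+00, -1.49971862e-01]), 'dq': array([-0.00026048, -0.001841  ,  0.00129112, -0.00058613, -0.00163544,
        0.00031363]), 'joint_efforts': array([ 9.33103024e-05, -4.05983198e+01, -2.92623585e+01, -1.02365630e-04,
        5.83448127e-03,  2.83833117e-06]), 'eef_pos': array([ 0.18633221, -0.64806694,  0.22991058]), 'tcp_rot': array([ 9.90234121e-01,  1.39409150e-01,  2.31560401e-05, -1.21410160e-03]), 'contact_force': array([-0.18741256,  1.00228766,  0.40044363]), 'wrist_torque': array([ 0.00294143, -0.02280446, -0.02514148]), 'opening': 1.0024927038797555} 0.0187
[[ 0.961  0.276 -0.   ]
 [ 0.276 -0.961  0.002]
 [ 0.    -0.002 -1.   ]]
seat [([214.7, 302.5], 0.97), ([220.1, 262.5], 0.34)] [([211.4, 244.0], 0.69), ([207.1, 452.4], 0.26)] [0.5336 0.0157 0.0374]
dock [([224.5, 303.5], 0.69)] [([211.8, 247.6], 0.86)] [0.5391 0.0114 0.0014]
node_center [([223.1, 263.5], 0.84)] [([201.7, 293.0], 0.94)] [ 0.5571 -0.1182  0.066 ]
cover_center [([209.2, 305.5], 0.75), ([222.2,
[... 315 characters left out ...]
]
lever_tip [([145.2, 409.4], 0.61), ([281.6, 110.9], 0.35)] [([237.6, 81.8], 0.65)] [0.4496 0.4206 0.1471]
powerbox [([185.1, 401.9], 0.76)] [([233.7, 101.0], 0.64)] [ 4.731e-01  4.191e-01 -2.000e-04]
battery_center [([252.2, 173.9], 0.7), ([198.9, 339.1], 0.57)] [([214.0, 200.6], 0.56)] [ 0.5808 -0.0712  0.1845]
radio [([284.7, 223.9], 0.91)] [([162.2, 353.5], 0.95), ([158.6, 201.6], 0.32)] [ 0.6841 -0.2851  0.007 ]
mouse [([177.4, 327.9], 0.57), ([228.4, 269.2], 0.29)] [([277.0, 183.2], 0.68)] [0.3551 0.1835 0.0138]
mug [([236.7, 400.8], 0.64)] [([158.3, 162.7], 0.83)] [0.6928 0.2589 0.002 ]
tape [([208.5, 217.8], 0.92)] [([273.7, 328.7], 0.7)] [ 3.675e-01 -2.183e-01  2.000e-04]
pen [] []
```

View pics/s0.png

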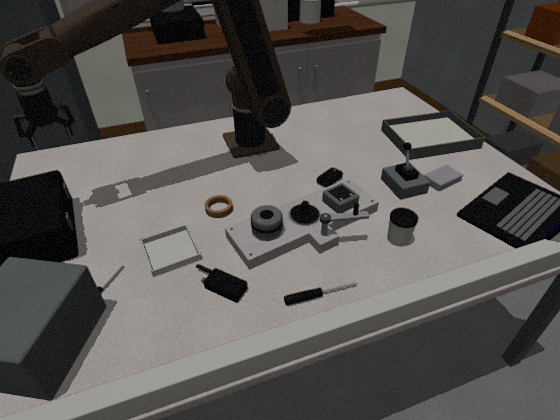

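View pics/t0.png

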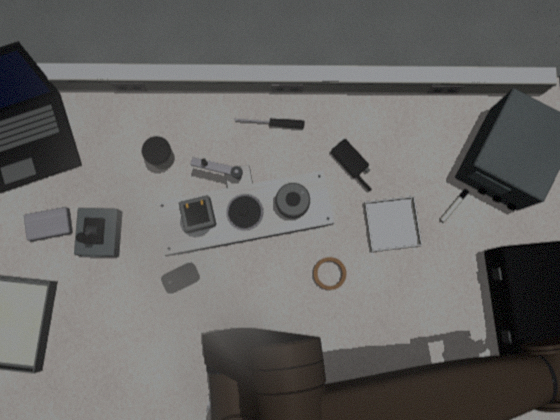

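Run:
```python
from h import *
a=cam("scene");b=cam("top")
for p,n,(r0,r1,c0,c1) in((a,"s",(160,270,215,395)),(b,"t",(140,260,150,345))):
    im=cv2.resize(p["pixels"][r0:r1,c0:c1],None,fx=4,fy=4,interpolation=cv2.INTER_CUBIC)
    im=np.clip(im.astype(float)*1.6,0,255).astype(np.uint8)
    cv2.imwrite(f"pics/{n}1.png",im[:,:,::-1])
for n in ["node","cover","tray_in","battery_center","powerbox","lever_tip","keeper"]:
    for p in(a,b):
        for m in finder.masks_of(n,p)[:1]:
            px=np.argwhere(m["pixels"]); print(n,round(m["confidence"],2),np.round(m["extent"],1),px.mean(0).round(1),len(px), cv2.minAreaRect(px[:,::-1].astype(np.float32)))
```

```text
node 0.81 [253.4 203.1 284.6 239.8] [221.1 266.7] 924 ((266.5, 221.0), (32.0, 31.0), 90.0)
node 0.77 [275.1 181.6 309.2 220.5] [200.6 292. ] 1039 ((292.0, 201.0), (36.0, 34.0), 90.0)
cover 0.56 [289.9 203.1 320.4 225.8] [212.3 304.5] 482 ((304.5000305175781, 212.50003051757812), (21.913463592529297, 27.280029296875), 63.43495178222656)
cover 0.87 [227.8 196.6 262.1 226.6] [211.6 244.5] 841 ((244.5, 211.5), (31.0, 31.0), 90.0)
tray_in 0.62 [141.  226.1 201.8 278.7] [249.3 170.5] 2053 ((171.1500244140625, 248.95001220703125), (40.47715377807617, 52.810035705566406), 71.56504821777344)
tray_in 0.94 [363.6 195.7 421.6 253.2] [224.  392.4] 2664 ((392.8780517578125, 223.90243530273438), (52.344547271728516, 53.66972732543945), 83.6598129272461)
battery_center 0.89 [322.9 182.1 361.5 214.1] [197.5 340.4] 763 ((340.0491943359375, 197.04098510742188), (32.64940643310547, 28.168113708496094), 39.80556869506836)
battery_center 0.83 [183.6 195.1 214.8 232.9] [214.3 197. ] 1050 ((197.00689697265625, 214.43028259277344), (32.84424591064453, 33.15451431274414), 77.19573211669922)
powerbox 0.91 [383
[... 217 characters left out ...]
 232.5499725341797), (45.71112060546875, 49.46924591064453), 4.398705005645752)
lever_tip 0.59 [379.3 140.5 432.1 195.4] [177.9 405. ] 1298 ((402.4000549316406, 173.80001831054688), (52.77120590209961, 41.14365005493164), 63.43495178222656)
lever_tip 0.46 [ 77.3 229.4  91.6 244.6] [236.1  82.6] 112 ((83.00001525878906, 234.50003051757812), (9.192388534545898, 16.26345443725586), 45.0)
keeper 0.9 [319.3 204.6 371.4 226.2] [215.4 344. ] 442 ((343.0892333984375, 212.79624938964844), (16.149864196777344, 49.1108512878418), 82.69424438476562)
keeper 0.67 [189.6 156.6 247.2 176.4] [167.6 217.1] 457 ((216.5276641845703, 167.86952209472656), (51.96498489379883, 10.612360000610352), 11.9761323928833)
```

```bash
ls pics
```

```text
s0.png
s1.png
t0.png
t1.png
```

View pics/s1.png

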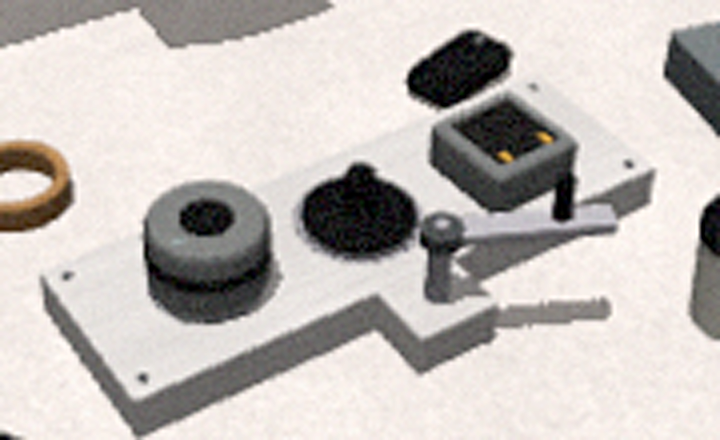

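View pics/t1.png

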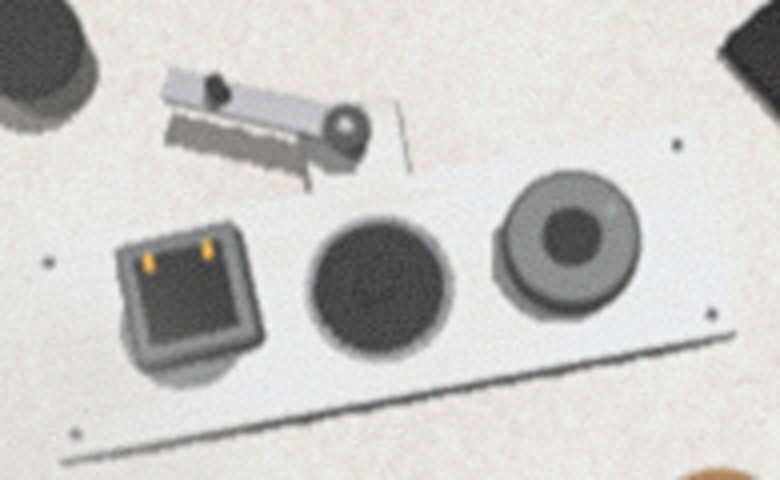

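Run:
```python
from h import *
a=cam("scene");b=cam("top")
def o(x,y,c0,r0): return ((y+.5)/4-.5+r0,(x+.5)/4-.5+c0)
T=[(48,262),(677,145),(712,314),(76,434)];S=[(628,163),(68,276+102) and (142,378),(68,276),(533,87)]
# order: back-left, back-right, front-right, front-left
A=np.array([onz(a,o(x,y,215,160),.04)[:2] for x,y in S]);B=np.array([onz(b,o(x,y,150,140),.04)[:2] for x,y in T])
print(A.round(4),B.round(4),A.mean(0),B.mean(0))
for q in(A,B):
    y=(q[0]-q[1]+q[3]-q[2]);print("yaw",np.arctan2(-y[0],y[1]))
print("disc top",onz(b,o(380,287,150,140),.0465), "knob scene",onz(a,o(361,172,215,160),.0865))
print("node ring T",onz(b,o(571,236,150,140),.1),"S",onz(a,o(207,217,215,160),.1))
print("hinge T",onz(b,o(347,128,150,140),.115),"peg T",onz(b,o(217,90,150,140),.143),"peg S",onz(a,o(567,172,215,160),.143))
print("tray",onz(b,(224,392.4),.02),onz(a,(249.5,171),.02))
print("bat",onz(b,o(190,290,150,140),.082))
print("lever",onz(b,(237.,82.5),.147),onz(a,(145.5,408.5),.147))
```

```text
[[ 0.5501  0.2436]
 [ 0.6355 -0.1888]
 [ 0.5184 -0.2103]
 [ 0.4323  0.221 ]] [[ 0.5495  0.2444]
 [ 0.6354 -0.1876]
 [ 0.5174 -0.2114]
 [ 0.4315  0.2203]] [0.53409149 0.01636635] [0.53344349 0.01641339]
yaw 0.1959455220762562
yaw 0.19649379461168465
disc top [0.53312159 0.01567325 0.0465    ] knob scene [0.53555494 0.01606501 0.0865    ]
node ring T [ 0.56014503 -0.11353321  0.1       ] S [ 0.55757626 -0.11312381  0.1       ]
hinge T [0.62826987 0.03442203 0.115     ] peg T [0.6462198  0.11636058 0.143     ] peg S [0.64817232 0.12070875 0.143     ]
tray [ 0.50537018 -0.39251649  0.02      ] [ 0.51995291 -0.39186486  0.02      ]
bat [0.52460675 0.1394101  0.082     ]
lever [0.44901279 0.41526004 0.147     ] [0.45025987 0.42538013 0.147     ]
```

The pictures show the dock turned about 0.196 rad, with the node on the right, the battery on the left, the tray far right and the power box left. The deck-screw centroid puts the seat at (0.534, 0.016) in both cameras, and the cover, node and hinge fit that geometry. Next I move over the cover.

```bash
python3 -m crank '[[0.86,-0.9,0,0,0,-0.947,0.6],[0.86,-0.9,0,0,0,-0.947,0.6],[0.86,-0.9,0,0,0,-0.947,0.6],[0.86,-0.9,0,0,0,-0.947,0.6],[0.86,-0.9,0,0,0,-0.947,0.6],[0.86,-0.9,0,0,0,-0.947,0.6],[0.86,-0.9,0,0,0,-0.947,0.6],[0.86,-0.9,0,0,0,-0.947,0.6],[0.86,-0.9,0,0,0,-0.947,0.6],[0.86,-0.9,0,0,0,-0.947,0.6],[0.86,-0.9,0,0,0,-0.947,0.6]]' 40
python3 - <<'E'
from h import *
print(rows([.534,.0164,.2]),telemetry.get_state()["qpos"].round(2),R.from_quat(telemetry.get_state()["tcp_rot"]).as_matrix().round(3))
E
```

```text
time: 3.6
eef_pos: [0.2732, -0.4833, 0.2315]
tcp_rot: [0.634, 0.773, -0.0, 0.0]
contact_force: [0.6, 0.3, 0.7]
opening: 0.604
[2.92835794 2.35562506 0.20912906] [-1.24  0.02  1.87  0.    1.25 -1.44] [[-0.195  0.981  0.   ]
 [ 0.981  0.195 -0.   ]
 [-0.     0.    -1.   ]]
```

```bash
python3 -m crank '[[0.25,0.2,0,0,0,0,0.6],[0.5,0.4,0,0,0,0,0.6],[0.75,0.6,0,0,0,0,0.6],[0.976,0.785,0,0,0,0,0.6]]'
python3 -m crank '[[0.25,0.2,0,0,0,0,0.6],[0.5,0.4,0,0,0,0,0.6],[0.75,0.6,0,0,0,0,0.6],[0.976,0.785,0,0,0,0,0.6]]'
python3 -m crank '[[0.25,0.2,0,0,0,0,0.6],[0.5,0.4,0,0,0,0,0.6],[0.75,0.6,0.1,0,0,0,0.6],[0.976,0.785,0.2,0,0,0,0.6],[0.976,0.785,0.2,0,0,0,0.6],[0.976,0.785,0.2,0,0,0,0.6]]'
python3 - <<'E'
from h import *
print(rows([.534,.0164,.0535]))
a=cam("scene");b=cam("top")
for p,n,(r0,r1,c0,c1) in((a,"s2",(130,270,215,395)),(b,"t2",(140,260,150,345))):
    cv2.imwrite(f"pics/{n}.png",cv2.resize(p["pixels"][r0:r1,c0:c1],None,fx=4,fy=4)[:,:,::-1])
E
```

```text
time: 4.0
eef_pos: [0.3605, -0.315, 0.2315]
tcp_rot: [0.636, 0.772, 0.0, 0.0]
contact_force: [1.5, -0.1, -0.4]
opening: 0.602
time: 4.4
eef_pos: [0.4475, -0.1482, 0.2317]
tcp_rot: [0.636, 0.772, 0.0, 0.001]
contact_force: [0.7, 0.7, -0.3]
opening: 0.596
time: 5.0
eef_pos: [0.5336, 0.0172, 0.2007]
tcp_rot: [0.634, 0.773, -0.001, -0.001]
contact_force: [0.2, -0.1, -0.1]
opening: 0.598
[-0.00606523  0.0027789   0.98151158]
```

View pics/s2.png

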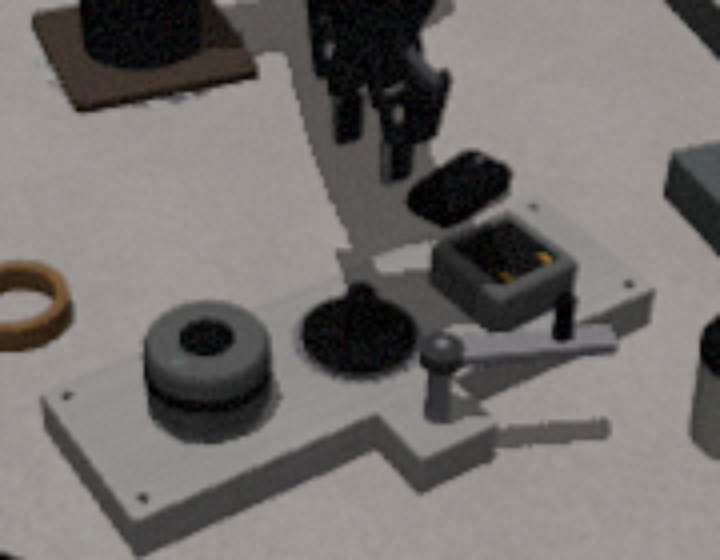

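The fingers (about 347,130 and 396,170 in the crop) straddle the knob at 361,290, so I go down and grip.

```bash
python3 -m crank '[[0,0,0.3,0,0,0,0.6],[0,0,0.6,0,0,0,0.6],[0,0,0.85,0,0,0,0.6],[0,0,0.97,0,0,0,0.6],[0,0,0.97,0,0,0,0.6],[0,0,0.97,0,0,0,0],[0,0,0.97,0,0,0,0],[0,0,0.97,0,0,0,0],[0,0,0.97,0,0,0,0],[0,0,0.97,0,0,0,0],[0,0,0.97,0,0,0,0],[0,0,0.97,0,0,0,0]]' 40
python3 -m crank '[[0,0,0,0,0,0,0],[0,0,0,0,0,0,0],[0,0,-0.1,0,0,0,0],[0,0,-0.3,0,0,0,0],[0,0,-0.6,0,0,0,0],[0,0,-0.9,0,0,0,0],[0,0,-0.9,0,0,0,0]]'
python3 - <<'E'
from h import *
print(rows([.505,-.392,.18]))
a=cam("scene");b=cam("top")
for p,n,(r0,r1,c0,c1) in((a,"s3",(130,270,215,395)),(b,"t3",(180,270,340,440))):
    cv2.imwrite(f"pics/{n}.png",cv2.resize(p["pixels"][r0:r1,c0:c1],None,fx=4,fy=4)[:,:,::-1])
E
```

```text
time: 6.3
eef_pos: [0.5357, 0.0159, 0.0582]
tcp_rot: [0.634, 0.773, 0.001, 0.002]
contact_force: [-0.1, -0.1, 6.5]
opening: 0.266
time: 7.0
eef_pos: [0.538, 0.016, 0.1997]
tcp_rot: [0.634, 0.773, 0.004, 0.006]
contact_force: [0.9, -0.9, -0.0]
opening: 0.268
[-2.623967   -0.74981065  0.13349572]
```

View pics/s3.png

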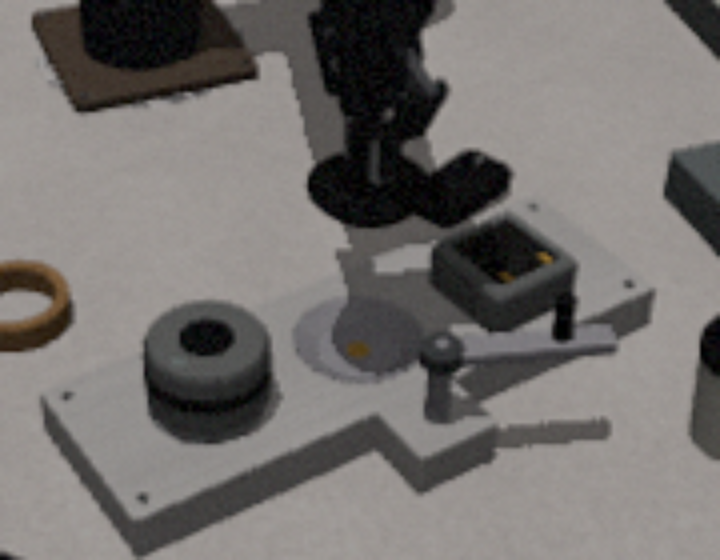

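View pics/t3.png

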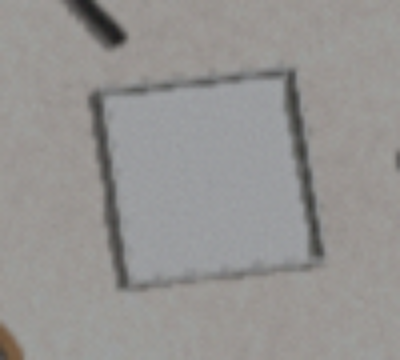

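The cover hangs level in the gripper at (370,185) and the seat is empty. Tray corners centre on (0.505, -0.392), so I carry the cover there.

```bash
python3 -m crank '[[-0.25,-0.07,0,0,0,0,0],[-0.5,-0.15,0,0,0,0,0],[-0.75,-0.2,0,0,0,0,0],[-0.875,-0.25,0,0,0,0,0]]'
python3 -m crank '[[-0.25,-0.07,0,0,0,0,0],[-0.5,-0.15,0,0,0,0,0],[-0.75,-0.2,0,0,0,0,0],[-0.875,-0.25,0,0,0,0,0]]'
python3 -m crank '[[-0.25,-0.07,0,0,0,0,0],[-0.5,-0.15,0,0,0,0,0],[-0.75,-0.2,0.1,0,0,0,0],[-0.875,-0.25,0.3,0,0,0,0],[-0.875,-0.25,0.5,0,0,0,0],[-0.875,-0.25,0.5,0,0,0,0]]'
python3 - <<'E'
from h import *
print(rows([.505,-.392,.034]))
E
```

```text
time: 7.5
eef_pos: [0.5212, -0.1214, 0.1885]
tcp_rot: [0.635, 0.772, -0.001, -0.002]
contact_force: [-0.3, 0.8, -1.2]
opening: 0.265
time: 7.9
eef_pos: [0.5101, -0.2575, 0.1884]
tcp_rot: [0.635, 0.772, -0.0, -0.002]
contact_force: [0.3, 0.5, -0.7]
opening: 0.268
time: 8.5
eef_pos: [0.4962, -0.3883, 0.1076]
tcp_rot: [0.635, 0.773, 0.001, -0.008]
contact_force: [-0.7, 1.0, -1.9]
opening: 0.265
[-0.04219971  0.05707866  0.48938019]
```

```bash
python3 -m crank '[[-0.03,0.03,0.2,0,0,0,0],[-0.03,0.05,0.35,0,0,0,0],[-0.03,0.05,0.42,0,0,0,0],[-0.03,0.05,0.46,0,0,0,0],[-0.03,0.05,0.48,0,0,0,0],[-0.03,0.05,0.49,0,0,0,0],[-0.03,0.05,0.49,0,0,0,0]]'
python3 - <<'E'
from h import *
print(rows([.505,-.392,.034]))
a=cam("scene")
cv2.imwrite("pics/s4.png",cv2.resize(a["pixels"][200:300,120:260],None,fx=4,fy=4)[:,:,::-1])
E
```

```text
time: 9.2
eef_pos: [0.5091, -0.3951, 0.0434]
tcp_rot: [0.634, 0.773, -0.0, 0.001]
contact_force: [-0.3, 0.3, -0.6]
opening: 0.265
[ 0.02576933 -0.02251348  0.06273888]
```

View pics/s4.png

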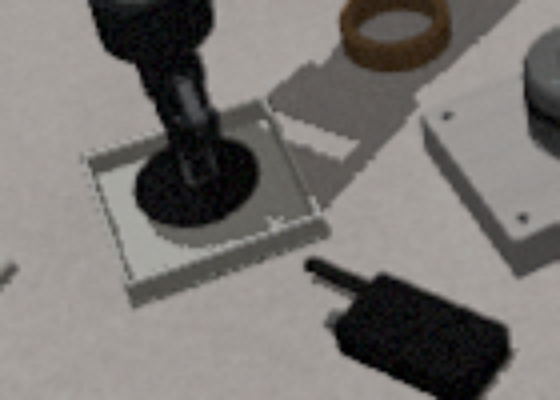

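The cover hovers about 9 mm above the tray floor, roughly central. I lower it a little more and release it.

```bash
python3 -m crank '[[0.02,-0.02,0.03,0,0,0,0],[0.02,-0.02,0.05,0,0,0,0],[0.02,-0.02,0.065,0,0,0,0],[0.02,-0.02,0.07,0,0,0,0],[0.02,-0.02,0.07,0,0,0,0]]'
python3 -m crank '[[0,0,0,0,0,0,0.35],[0,0,0,0,0,0,0.5],[0,0,0,0,0,0,0.6],[0,0,-0.02,0,0,0,0.6],[0,0,-0.15,0,0,0,0.6],[0,0,-0.4,0,0,0,0.8],[0,0,-0.7,0,0,0,0.8],[0,0,-0.8,0,0,0,0.8],[0,0,-0.8,0,0,0,0.8]]'
python3 - <<'E'
from h import *
n=np.array([.559,-.1133]);s=np.array([.5337,.0164]);yd=np.array([-.195,.981]);xd=np.array([.981,.195])
print((n-s)@yd,(n-s)@xd)
t=s+xd*-.0005+yd*(-.200)
print(t,rows([t[0],t[1],.14]))
a=cam("scene");b=cam("top")
cv2.imwrite("pics/s5.png",cv2.resize(a["pixels"][200:300,120:260],None,fx=4,fy=4)[:,:,::-1])
cv2.imwrite("pics/t5.png",cv2.resize(b["pixels"][140:270,150:345],None,fx=4,fy=4)[:,:,::-1])
E
```

```text
time: 9.75
eef_pos: [0.5058, -0.3932, 0.0345]
tcp_rot: [0.634, 0.773, -0.0, 0.001]
contact_force: [-2.7, 2.3, 8.7]
opening: 0.267
time: 10.65
eef_pos: [0.5066, -0.394, 0.1558]
tcp_rot: [0.634, 0.773, -0.0, 0.004]
contact_force: [-0.8, -0.6, -0.2]
opening: 0.799
-0.13216920000000001 -0.00047219999999990664
[ 0.5722095 -0.1798975] [1.31483526 0.70720523 0.09986185]
```

View pics/s5.png

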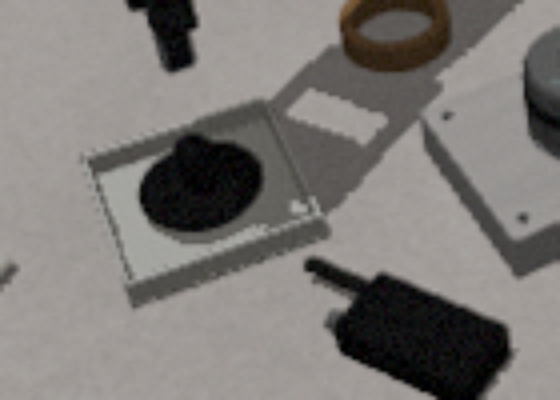

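View pics/t5.png

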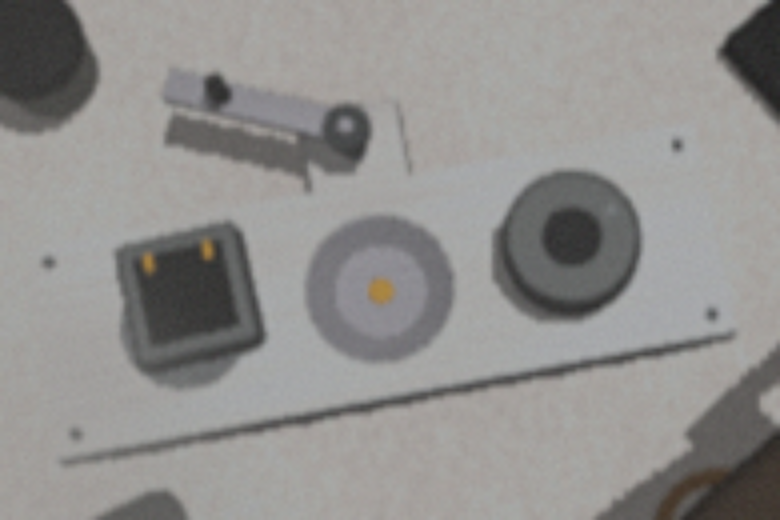

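The cover lies flat, knob up, well inside the tray, and the seat is clear. Next I go behind the node on its right side with the fingers spread as a cradle.

```bash
python3 -m crank '[[0.3,0.15,0,0,0,0,0.8],[0.58,0.3,0,0,0,0,0.8],[0.8,0.45,0,0,0,0,0.8],[0.8,0.71,0,0,0,0,0.8],[0.8,0.71,0,0,0,0,0.8]]'
python3 -m crank '[[0.3,0,0,0,0,0,0.8],[0.51,0,0.1,0,0,0,0.8],[0.51,0,0.3,0,0,0,0.8],[0.51,0,0.5,0,0,0,0.8],[0.51,0,0.64,0,0,0,0.8],[0.51,0,0.68,0,0,0,0.8],[0.51,0,0.68,0,0,0,0.8]]'
python3 - <<'E'
from h import *
t=np.array([.5337,.0164])+np.array([-.195,.981])*(-.2)+np.array([.981,.195])*-.0005
print(rows([t[0],t[1],.05]))
a=cam("scene")
cv2.imwrite("pics/s6.png",cv2.resize(a["pixels"][130:270,215,][None] if 0 else a["pixels"][130:270,215:395],None,fx=4,fy=4)[:,:,::-1])
E
```

```text
time: 11.25
eef_pos: [0.5872, -0.2508, 0.1481]
tcp_rot: [0.633, 0.774, 0.0, -0.002]
contact_force: [-0.5, -0.4, 0.5]
opening: 0.795
time: 11.95
eef_pos: [0.5692, -0.1785, 0.0473]
tcp_rot: [0.635, 0.773, -0.001, -0.003]
contact_force: [-0.2, 0.5, 0.1]
opening: 0.802
[-0.01281267  0.0179673  -0.01802196]
```

View pics/s6.png

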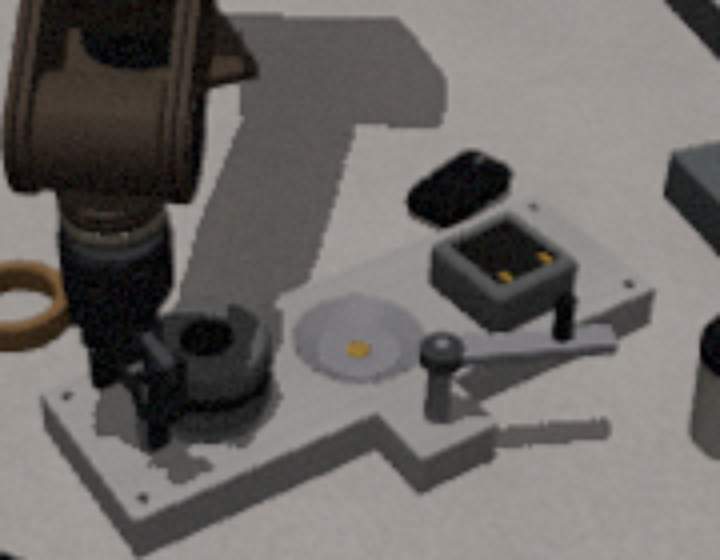

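```bash
python3 -m crank '[[0.05,0.018,0,0,0,0,0.8],[0.1,0.018,0,0,0,0,0.8],[0.14,0.018,0,0,0,0,0.8],[0.18,0.018,0,0,0,0,0.8],[0.23,0.018,0,0,0,0,0.8],[0.28,0.018,0,0,0,0,0.8],[0.34,0.018,0,0,0,0,0.8],[0.4,0.018,0,0,0,0,0.8],[0.44,0.018,0,0,0,0,0.8],[0.47,0.018,0,0,0,0,0.8],[0.5,0.018,0,0,0,0,0.8],[0.5,0.018,0,0,0,0,0.8]]'
python3 - <<'E'
from h import *
d=np.array(telemetry.get_state()["eef_pos"][:2])-np.array([.5337,.0164]); print("tool dock y,x",d@np.array([-.195,.981]),d@np.array([.981,.195]))
b=cam("top")
cv2.imwrite("pics/t7.png",cv2.resize(b["pixels"][140:270,150:345],None,fx=4,fy=4)[:,:,::-1])
a=cam("scene")
cv2.imwrite("pics/s7.png",cv2.resize(a["pixels"][130:270,215:395],None,fx=4,fy=4)[:,:,::-1])
E
```

```text
time: 13.2
eef_pos: [0.5587, -0.104, 0.0495]
tcp_rot: [0.634, 0.773, 0.0, -0.001]
contact_force: [0.3, 0.2, -0.0]
opening: 0.805
tool dock y,x -0.12294134545428827 0.0010699221248382774
```

View pics/s7.png

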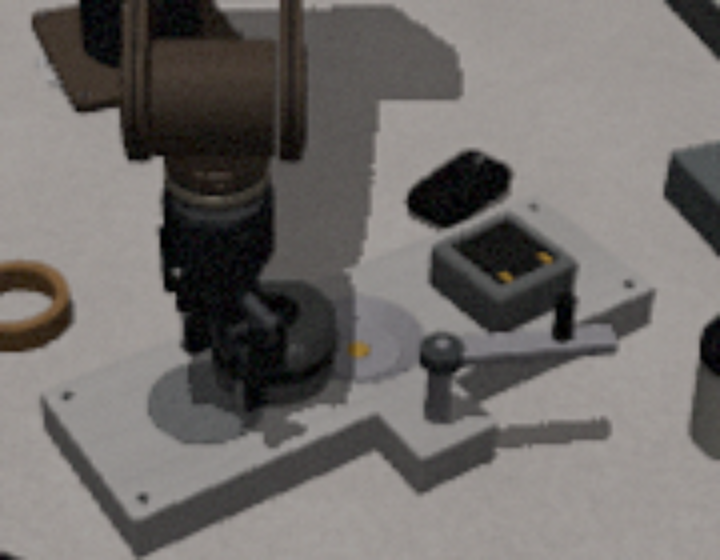

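View pics/t7.png

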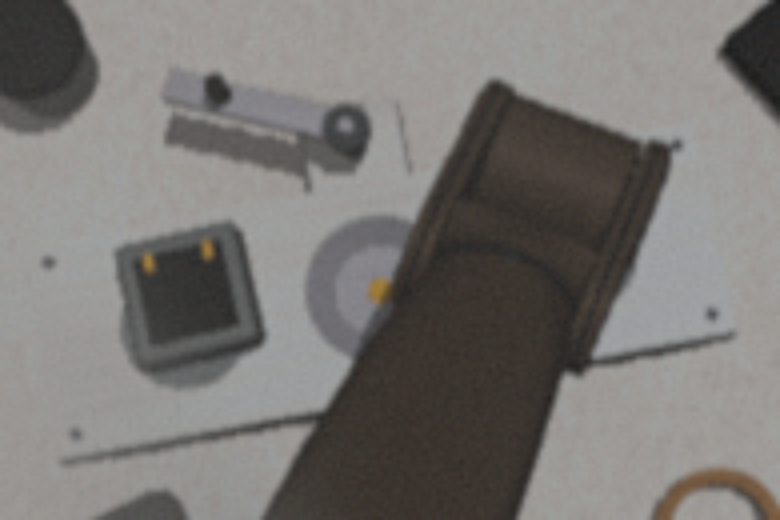

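The node moves upright in the cradle (hole near 275,305) with its leading edge at the dish. I continue slowly.

```bash
python3 -m crank '[[0.04,0,0,0,0,0,0.8],[0.09,0,0,0,0,0,0.8],[0.14,0,0,0,0,0,0.8],[0.19,0,0,0,0,0,0.8],[0.24,0,0,0,0,0,0.8],[0.29,0,0,0,0,0,0.8],[0.34,0,0,0,0,0,0.8],[0.38,0,0,0,0,0,0.8],[0.41,0,0,0,0,0,0.8],[0.44,0,0,0,0,0,0.8],[0.46,0,0,0,0,0,0.8],[0.46,0,0,0,0,0,0.8]]'
python3 - <<'E'
from h import *
d=np.array(telemetry.get_state()["eef_pos"][:2])-np.array([.5337,.0164]); print("tool dock y,x",d@np.array([-.195,.981]),d@np.array([.981,.195]))
a=cam("scene")
cv2.imwrite("pics/s8.png",cv2.resize(a["pixels"][130:270,215:395],None,fx=4,fy=4)[:,:,::-1])
E
```

```text
time: 14.5
eef_pos: [0.5455, -0.0367, 0.0497]
tcp_rot: [0.634, 0.773, -0.0, -0.0]
contact_force: [0.2, -1.3, -0.1]
opening: 0.797
tool dock y,x -0.05439683427718409 0.0012337438800857263
```

View pics/s8.png

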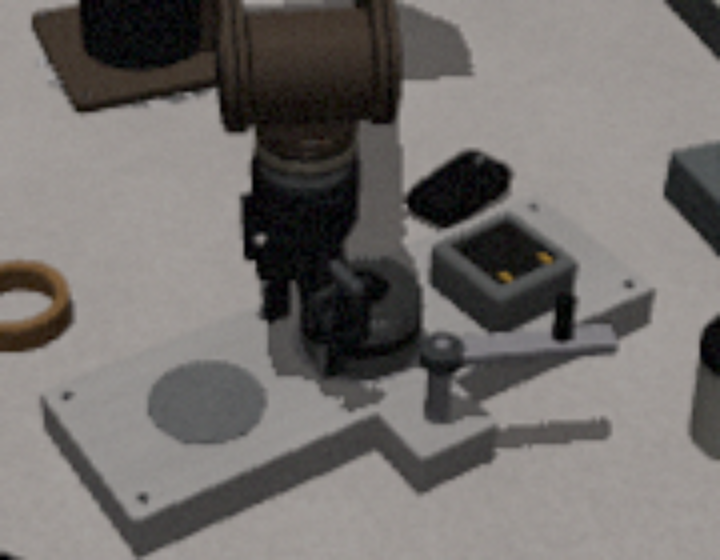

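```bash
python3 -m crank '[[0.02,0,0,0,0,0,0.8],[0.04,0,0,0,0,0,0.8],[0.06,0,0,0,0,0,0.8],[0.07,0,0,0,0,0,0.8],[0.07,0,0,0,0,0,0.8]]'
python3 - <<'E'
from h import *
d=np.array(telemetry.get_state()["eef_pos"][:2])-np.array([.5337,.0164]); print("tool dock y,x",d@np.array([-.195,.981]),d@np.array([.981,.195]))
a=cam("scene")
for z in(.0895,.102): r=proj(a,[.5337,.0164,z]); print((r[1]-215)*4,(r[0]-130)*4)
cv2.imwrite("pics/s9.png",cv2.resize(a["pixels"][130:270,215:395],None,fx=4,fy=4)[:,:,::-1])
E
```

```text
time: 15.05
eef_pos: [0.5435, -0.0266, 0.0498]
tcp_rot: [0.634, 0.773, -0.0, -0.0]
contact_force: [-0.5, -0.5, 0.4]
opening: 0.799
tool dock y,x -0.044064045899013554 0.0012529387168706888
359.07261146450764 285.84606732836517
359.63732104477367 272.90744082324363
```

View pics/s9.png

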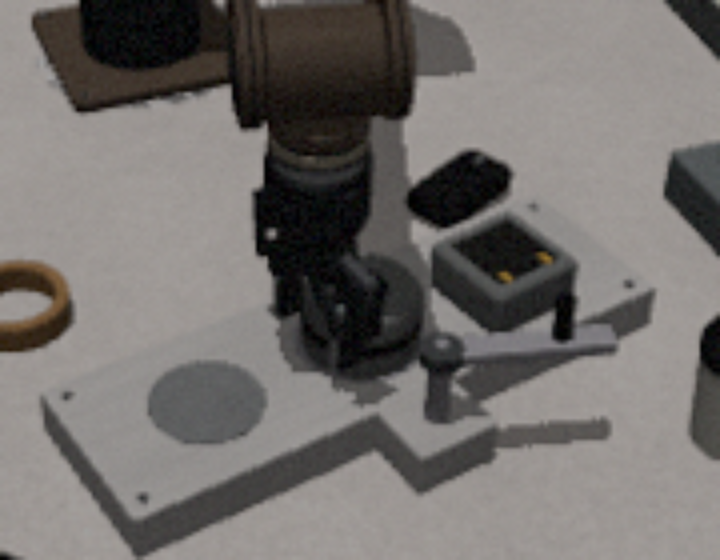

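The node's outline (303–421 px) did not change with this last push, so it seems to have dropped in. I back off, lift and check.

```bash
python3 -m crank '[[-0.1,0,0,0,0,0,0.8],[-0.25,0,0,0,0,0,0.8],[-0.3,0,-0.1,0,0,0,0.8],[-0.3,0,-0.4,0,0,0,0.7],[-0.3,0,-0.7,0,0,0,0.6],[-0.3,0,-0.95,0,0,0,0.6],[-0.3,0,-0.95,0,0,0,0.6]]'
python3 - <<'E'
from h import *
a=cam("scene")
m=finder.pinpoint("node_center",a)[0]; print(m, proj(a,[.5337,.0164,.0585]),proj(a,[.5337,.0164,.071]))
m=finder.masks_of("node",a)[0]; print(m["extent"])
im=a["pixels"][160:270,225:395].copy()
cv2.imwrite("pics/s10.png",np.clip(cv2.resize(im,None,fx=4,fy=4,interpolation=cv2.INTER_CUBIC)[:,:,::-1]*1.5,0,255).astype(np.uint8))
E
```

```text
time: 15.8
eef_pos: [0.5565, -0.0726, 0.2013]
tcp_rot: [0.635, 0.773, 0.003, 0.007]
contact_force: [-0.6, 0.2, 1.2]
opening: 0.6
{'location': [211.5, 304.6], 'confidence': 0.67} [209.29604448 304.42621295] [206.1685622 304.5627127]Traceback (most recent call last):
  File "<stdin>", line 4, in <module>
IndexError: list index out of range
```

Run:
```python
from h import *
a=cam("scene")
im=a["pixels"][160:270,225:395].astype(float)*1.5
cv2.imwrite("pics/s10.png",cv2.resize(np.clip(im,0,255).astype(np.uint8),None,fx=4,fy=4,interpolation=cv2.INTER_CUBIC)[:,:,::-1])
for z in(.0895,.04): r=proj(a,[.5337,.0164,z]); print((r[1]-225)*4,(r[0]-160)*4)
print(rows([.649,.119,.2]))
```

```text
319.07261146450764 165.84606732836517
316.9100953451905 215.39363895974157
[ 1.11478173  0.88420317 -0.05880156]
```

View pics/s10.png

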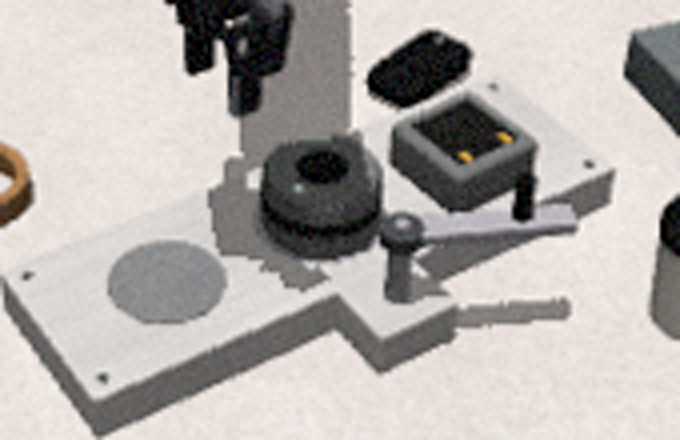

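The hole is at (322,167) against (319,166) predicted for fully home, and the rim looks level: the node is seated. Next I go to the keeper peg.

```bash
python3 -m crank '[[0.25,0.2,0,0,0,0,0.6],[0.5,0.4,0,0,0,0,0.6],[0.75,0.6,0,0,0,0,0.6],[0.99,0.8,0,0,0,0,0.6],[0.99,0.88,0,0,0,0,0.6],[0.99,0.88,0,0,0,0,0.6]]'
python3 - <<'E'
from h import *
print(rows([.649,.119,.2]))
a=cam("scene");b=cam("top")
c=finder.pinpoint("keeper_peg",a); print(c[0],onz(a,c[0]["location"],.143))
r=proj(a,[.649,.119,.143]);print((r[1]-225)*4,(r[0]-130)*4)
cv2.imwrite("pics/s11.png",cv2.resize(a["pixels"][130:270,225:395],None,fx=4,fy=4)[:,:,::-1])
E
```

```text
time: 16.6
eef_pos: [0.6526, 0.1019, 0.1895]
tcp_rot: [0.633, 0.774, -0.001, -0.002]
contact_force: [-0.3, -0.1, -0.9]
opening: 0.598
[ 0.11677033 -0.00116182 -0.06993824]
{'location': [204.8, 356.2], 'confidence': 0.64} [0.65628598 0.11568633 0.143     ]
523.8954012427669 291.775195801643
```

View pics/s11.png

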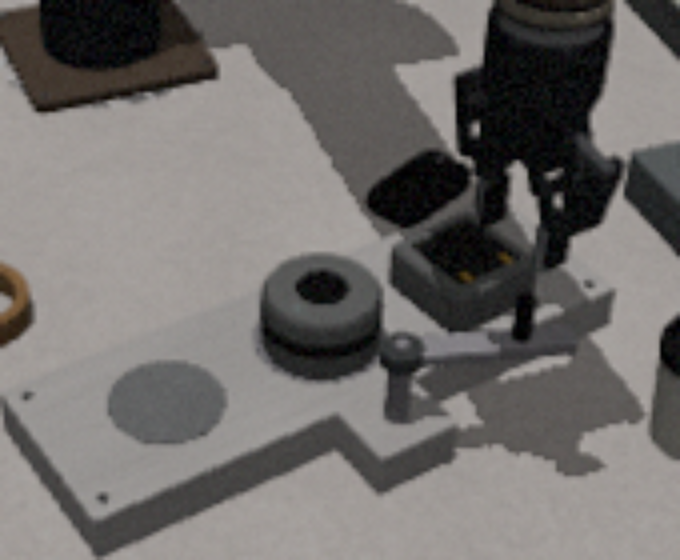

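```bash
python3 -m crank '[[0.115,0.012,0.1,0,0,0,0.6],[0.115,0.012,0.3,0,0,0,0.6],[0.115,0.012,0.45,0,0,0,0.6],[0.115,0.012,0.5,0,0,0,0.6],[0.115,0.012,0.5,0,0,0,0.6],[0.115,0.012,0.5,0,0,0,0],[0.115,0.012,0.5,0,0,0,0],[0.115,0.012,0.5,0,0,0,0],[0.115,0.012,0.5,0,0,0,0],[0.115,0.012,0.5,0,0,0,0],[0.115,0.012,0.5,0,0,0,0],[0.115,0.012,0.5,0,0,0,0]]' 20
python3 - <<'E'
from h import *
s=telemetry.get_state();p=np.array(s["eef_pos"])
xd=np.array([.981,.195]);yd=np.array([-.195,.981]);H=np.array([.5337,.0164])+.1*xd
d=p[:2]-H; dx,dy=d@xd,d@yd; th=np.arctan2(dy,-dx); r=np.hypot(dx,dy); print(p,"theta",th,"r",r, s["opening"])
for t in [1.7,1.4,1.1,.8,.5,.25,.1,0,-.05]:
    q=np.array([-.085*np.cos(t),.085*np.sin(t)]); print(t,((q[1]-dy)/.15).round(3),((q[0]-dx)/.15).round(3))  # tool x = yd, tool y = xd
a=cam("scene")
cv2.imwrite("pics/s12.png",cv2.resize(a["pixels"][130:270,225:395],None,fx=4,fy=4)[:,:,::-1])
E
```

```text
time: 17.95
eef_pos: [0.6523, 0.1177, 0.1192]
tcp_rot: [0.634, 0.773, 0.001, 0.001]
contact_force: [-0.6, -0.7, 5.5]
opening: 0.152
[0.65229539 0.11771106 0.11920768] theta 2.012484372347581 r 0.0843555367384671 0.1518803990067282
1.7 0.054 -0.167
1.4 0.05 -0.337
1.1 -0.003 -0.497
0.8 -0.102 -0.635
0.5 -0.237 -0.738
0.25 -0.368 -0.789
0.1 -0.452 -0.804
0 -0.508 -0.807
-0.05 -0.537 -0.806
```

View pics/s12.png

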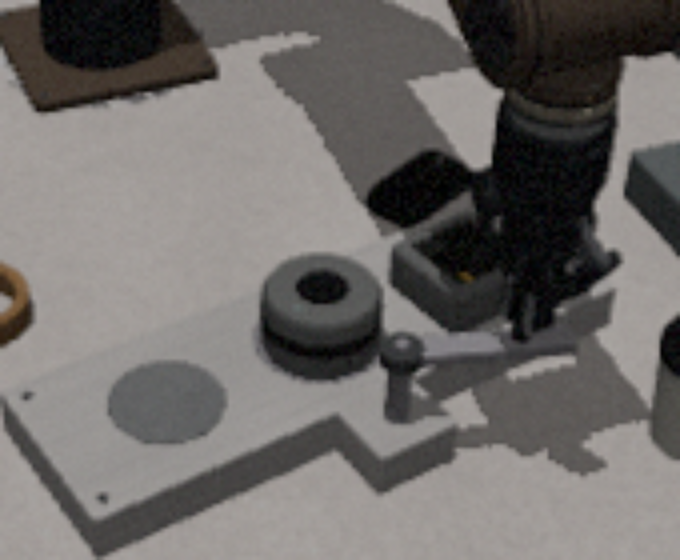

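The peg is gripped (opening about 13 mm) at θ≈2.01, r≈84 mm. I ease up 3 mm and swing along the arc.

```bash
python3 -m crank '[[0.015,-0.03,-0.02,0,0,0,0],[0.035,-0.08,-0.02,0,0,0,0],[0.054,-0.167,-0.02,0,0,0,0],[0.06,-0.25,-0.02,0,0,0,0],[0.05,-0.337,-0.02,0,0,0,0],[0.03,-0.42,-0.02,0,0,0,0],[-0.003,-0.497,-0.02,0,0,0,0],[-0.045,-0.57,-0.02,0,0,0,0],[-0.102,-0.635,-0.02,0,0,0,0],[-0.165,-0.69,-0.02,0,0,0,0],[-0.237,-0.738,-0.02,0,0,0,0],[-0.237,-0.738,-0.02,0,0,0,0]]'
python3 - <<'E'
from h import *
s=telemetry.get_state();p=np.array(s["eef_pos"])
xd=np.array([.981,.195]);yd=np.array([-.195,.981]);H=np.array([.5337,.0164])+.1*xd
d=p[:2]-H; dx,dy=d@xd,d@yd; th=np.arctan2(dy,-dx); r=np.hypot(dx,dy); print(p,"theta",th,"r",r, s["opening"])
for t in [.35,.2,.1,0,-.05]:
    q=np.array([-.085*np.cos(t),.085*np.sin(t)]); print(t,((q[1]-dy)/.15).round(3),((q[0]-dx)/.15).round(3))
a=cam("scene")
cv2.imwrite("pics/s13.png",cv2.resize(a["pixels"][130:270,225:395],None,fx=4,fy=4)[:,:,::-1])
E
```

```text
time: 19.2
eef_pos: [0.5489, 0.0593, 0.12]
tcp_rot: [0.635, 0.772, -0.001, -0.0]
contact_force: [1.7, 0.5, -4.7]
opening: 0.155
[0.54887032 0.05932529 0.12003111] theta 0.4715183517326742 r 0.08619131682613437 0.15546541625105742
0.35 -0.067 -0.02
0.2 -0.148 -0.043
0.1 -0.204 -0.052
0 -0.261 -0.055
-0.05 -0.289 -0.054
```

View pics/s13.png

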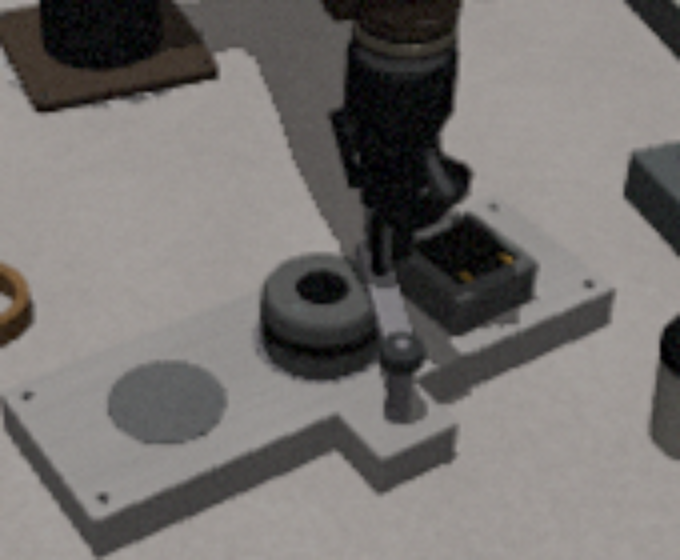

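The bar follows, and the node is undisturbed. I continue to the stop.

```bash
python3 -m crank '[[-0.03,-0.01,0,0,0,0,0],[-0.067,-0.02,0,0,0,0,0],[-0.11,-0.035,0,0,0,0,0],[-0.148,-0.043,0,0,0,0,0],[-0.18,-0.048,0,0,0,0,0],[-0.204,-0.052,0,0,0,0,0],[-0.235,-0.054,0,0,0,0,0],[-0.261,-0.055,0,0,0,0,0],[-0.28,-0.055,0,0,0,0,0],[-0.28,-0.055,0,0,0,0,0]]'
python3 - <<'E'
from h import *
s=telemetry.get_state();p=np.array(s["eef_pos"])
xd=np.array([.981,.195]);yd=np.array([-.195,.981]);H=np.array([.5337,.0164])+.1*xd
d=p[:2]-H; dx,dy=d@xd,d@yd; th=np.arctan2(dy,-dx); r=np.hypot(dx,dy); print(p,"theta",th,"r",r, s["opening"])
a=cam("scene")
cv2.imwrite("pics/s14.png",cv2.resize(a["pixels"][130:270,225:395],None,fx=4,fy=4)[:,:,::-1])
E
```

```text
time: 20.25
eef_pos: [0.5488, 0.0194, 0.12]
tcp_rot: [0.635, 0.773, 0.0, -0.002]
contact_force: [-5.6, 6.2, -0.3]
opening: 0.152
[0.54875817 0.01941764 0.1200282 ] theta 0.00028293790401637405 r 0.08467809636072125 0.15196135369724978
```

View pics/s14.png

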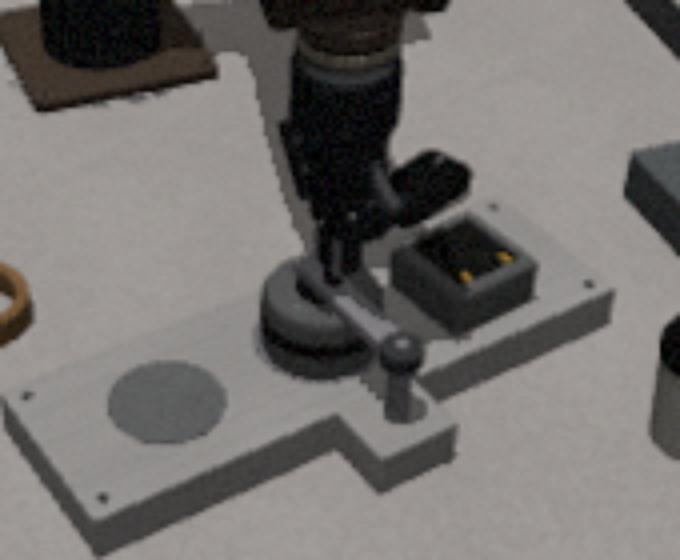

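The bar is at θ≈0 with the reaction force of the stop. I release and lift off, then look at the lever.

```bash
python3 -m crank '[[-0.261,0,0,0,0,0,0.25],[0,0,0,0,0,0,0.4],[0,0,0,0,0,0,0.5],[0,0,0,0,0,0,0.5],[0,0,-0.15,0,0,0,0.5],[0,0,-0.4,0,0,0,0.5],[0,0,-0.6,0,0,0,0.3],[0,0,-0.6,0,0,0,0]]' 20
python3 - <<'E'
from h import *
s=telemetry.get_state()
a=cam("scene");b=cam("top")
cv2.imwrite("pics/s15.png",cv2.resize(a["pixels"][125:265,260:440],None,fx=4,fy=4)[:,:,::-1])
cv2.imwrite("pics/t15.png",cv2.resize(b["pixels"][190:275,50:150],None,fx=6,fy=6)[:,:,::-1])
E
```

```text
time: 21.1
eef_pos: [0.5539, 0.0178, 0.2173]
tcp_rot: [0.634, 0.773, 0.003, 0.006]
contact_force: [1.4, -0.4, -0.1]
opening: 0.168
```

View pics/s15.png

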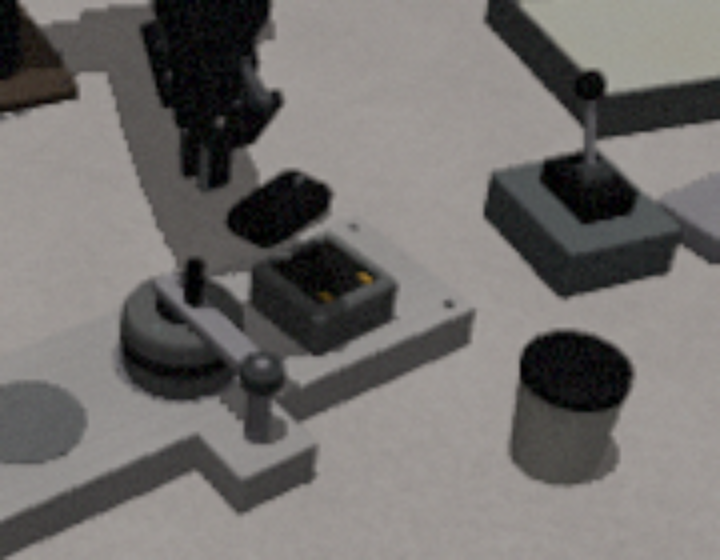

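View pics/t15.png

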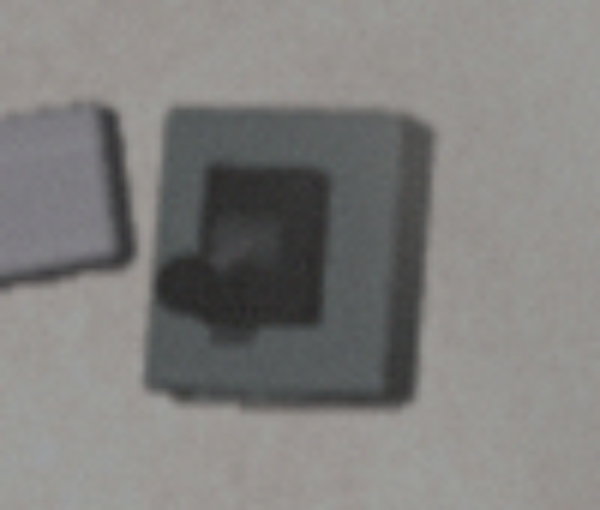

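Run:
```python
from h import *
a=cam("scene");b=cam("top")
ob=lambda x,y:((y+.5)/6-.5+190,(x+.5)/6-.5+50)
oa=lambda x,y:((y+.5)/4-.5+125,(x+.5)/4-.5+260)
C=np.array([onz(b,ob(*q),.05) for q in[(170,108),(405,115),(388,390),(147,388)]]);print(C.round(4),C.mean(0))
ball=tri(a,oa(590,84),b,ob(192,284));print("ball",ball)
v=C[0]-C[3]+C[1]-C[2];v=v[:2]/np.linalg.norm(v[:2]);print(v)
c=C.mean(0)[:2]; print("rel box x,y",(ball[:2]-c)@v,(ball[:2]-c)@np.array([-v[1],v[0]]))
t=ball[:2]-.045*v; print("start",t,rows([t[0],t[1],.2]))
```

```text
[[0.539  0.4697 0.05  ]
 [0.5368 0.3629 0.05  ]
 [0.412  0.3635 0.05  ]
 [0.412  0.4714 0.05  ]] [0.47495017 0.41688946 0.05      ]
ball [0.44966718 0.41832294 0.1472972 ]
[ 0.99995803 -0.0091617 ]
rel box x,y -0.025295068016206523 0.0012017847904078436
start [0.40466907 0.41873522] [ 2.80523742 -0.42379747  0.06221133]
```

```bash
python3 -m crank '[[0.3,-0.05,0,0,0,0,0],[0.6,-0.1,0,0,0,0,0],[0.935,-0.14,0,0,0,0,0]]'
python3 -m crank '[[0.3,-0.05,0,0,0,0,0],[0.6,-0.1,0,0,0,0,0],[0.935,-0.14,0,0,0,0,0]]'
python3 -m crank '[[0.3,-0.05,0,0,0,0,0],[0.6,-0.1,0,0,0,0,0],[0.935,-0.14,0,0,0,0,0],[0.935,-0.14,0,0,0,0,0],[0.935,-0.14,0,0,0,0,0]]'
python3 - <<'E'
from h import *
print(rows([.404,.418,.127]))
a=cam("scene")
cv2.imwrite("pics/s16.png",cv2.resize(a["pixels"][105:245,280:460],None,fx=4,fy=4)[:,:,::-1])
E
```

```text
time: 21.6
eef_pos: [0.5007, 0.1519, 0.2084]
tcp_rot: [0.635, 0.772, -0.001, -0.001]
contact_force: [0.6, 0.3, -0.3]
opening: 0.003
time: 21.9
eef_pos: [0.4526, 0.2853, 0.2085]
tcp_rot: [0.634, 0.773, -0.001, -0.0]
contact_force: [0.5, 0.9, 0.6]
opening: -0.0
time: 22.4
eef_pos: [0.4049, 0.4181, 0.2083]
tcp_rot: [0.633, 0.774, -0.002, -0.0]
contact_force: [-0.6, 0.5, 0.4]
opening: -0.002
[ 0.00148642 -0.00488044  0.54214111]
```

View pics/s16.png

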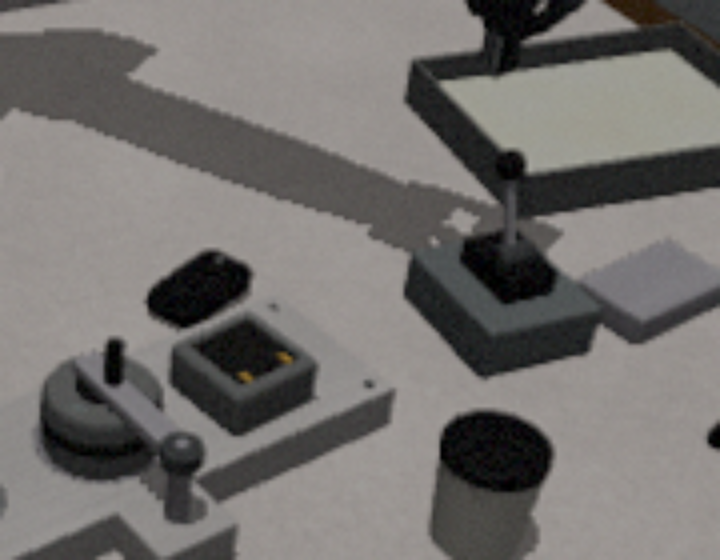

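```bash
python3 -m crank '[[0,0,0.2,0,0,0,0],[0,0,0.4,0,0,0,0],[0,0,0.54,0,0,0,0],[0,0,0.54,0,0,0,0]]'
python3 -m crank '[[-0.01,0.06,0,0,0,0,0],[-0.025,0.13,0,0,0,0,0],[-0.04,0.2,0,0,0,0,0],[-0.055,0.27,0,0,0,0,0],[-0.065,0.33,0,0,0,0,0],[-0.08,0.39,0,0,0,0,0],[-0.09,0.44,0,0,0,0,0],[-0.1,0.49,0,0,0,0,0],[-0.1,0.49,0,0,0,0,0]]'
python3 - <<'E'
from h import *
a=cam("scene")
cv2.imwrite("pics/s17.png",cv2.resize(a["pixels"][105:245,280:460],None,fx=4,fy=4)[:,:,::-1])
E
```

```text
time: 22.85
eef_pos: [0.4046, 0.4143, 0.1248]
tcp_rot: [0.635, 0.772, -0.004, -0.001]
contact_force: [1.1, 0.0, -0.9]
opening: 0.002
time: 23.75
eef_pos: [0.4822, 0.4171, 0.129]
tcp_rot: [0.635, 0.773, 0.0, 0.0]
contact_force: [-0.1, -0.2, -0.6]
opening: 0.004
```

View pics/s17.png

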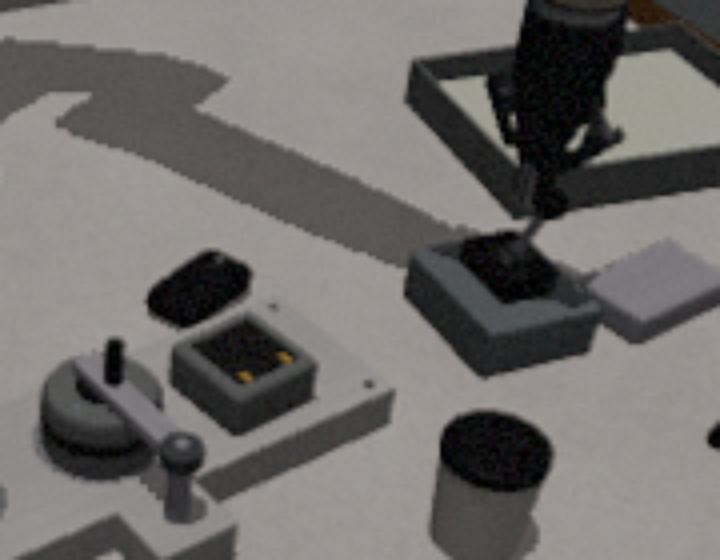

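The ball is well over at (551,202). I push a little farther to feel the stop.

```bash
python3 -m crank '[[-0.005,0.025,0,0,0,0,0],[-0.01,0.05,0,0,0,0,0],[-0.01,0.05,0,0,0,0,0]]'
python3 -m crank '[[-0.005,0.025,0,0,0,0,0],[-0.01,0.04,0,0,0,0,0],[-0.01,0.04,0,0,0,0,0]]'
```

```text
time: 24.1
eef_pos: [0.4879, 0.4173, 0.129]
tcp_rot: [0.634, 0.773, -0.001, -0.001]
contact_force: [-2.9, 0.1, 0.5]
opening: -0.002
time: 24.4
eef_pos: [0.4887, 0.4174, 0.1288]
tcp_rot: [0.634, 0.773, -0.006, -0.005]
contact_force: [-17.7, -0.8, 7.7]
opening: 0.003
```

The force rose to 18 N, so the lever is at its stop. I back off, lift and verify.

```bash
python3 -m crank '[[0.02,-0.1,0,0,0,0,0],[0.06,-0.3,0,0,0,0,0],[0.06,-0.3,-0.3,0,0,0,0],[0.06,-0.3,-0.6,0,0,0,0],[0.06,-0.3,-0.6,0,0,0,0]]'
python3 - <<'E'
from h import *
a=cam("scene");b=cam("top")
save(a,"s18")
cv2.imwrite("pics/s18c.png",cv2.resize(a["pixels"][120:245,280:450],None,fx=4,fy=4)[:,:,::-1])
cv2.imwrite("pics/t18.png",cv2.resize(b["pixels"][140:275,60:430],None,fx=2,fy=2,interpolation=cv2.INTER_CUBIC)[:,:,::-1])
for n in["lever_tip","keeper_peg","cover_center","node_center"]:
    A=finder.pinpoint(n,a);B=finder.pinpoint(n,b)
    if A and B: print(n,tri(a,A[0]["location"],b,B[0]["location"]).round(4),A[0]["confidence"],B[0]["confidence"])
    else: print(n,A[:1],B[:1])
E
```

```text
time: 24.9
eef_pos: [0.4529, 0.4195, 0.2287]
tcp_rot: [0.634, 0.773, 0.008, 0.003]
contact_force: [0.7, 0.2, 0.7]
opening: -0.001
lever_tip [0.5183 0.4149 0.1443] 0.64 0.72
keeper_peg [ 0.5549 -0.0732  0.1688] 0.69 0.91
cover_center [ 0.5111 -0.3957  0.0305] 0.97 0.67
node_center [0.5274 0.0202 0.0489] 0.92 0.73
```

View pics/s18c.png

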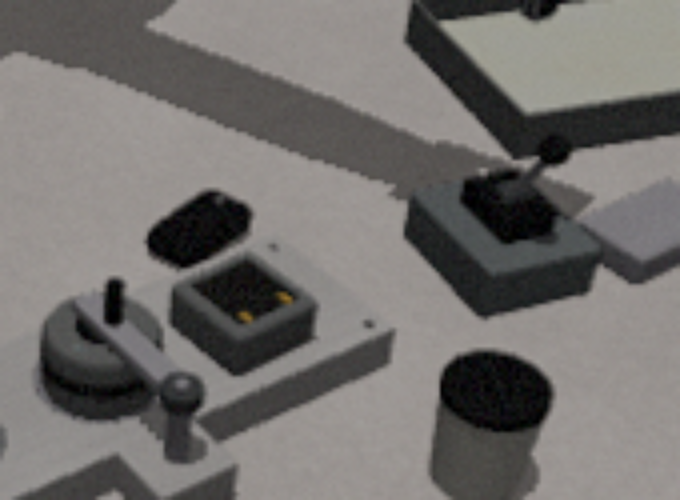

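View pics/t18.png

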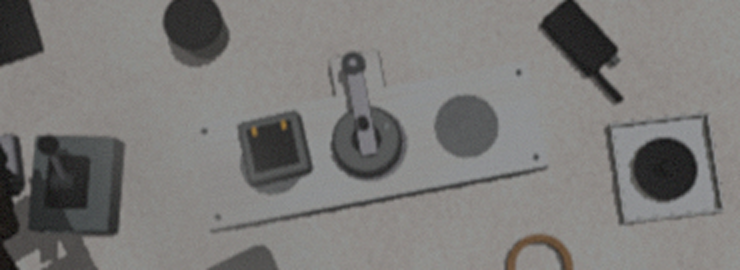

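View pics/s18.png

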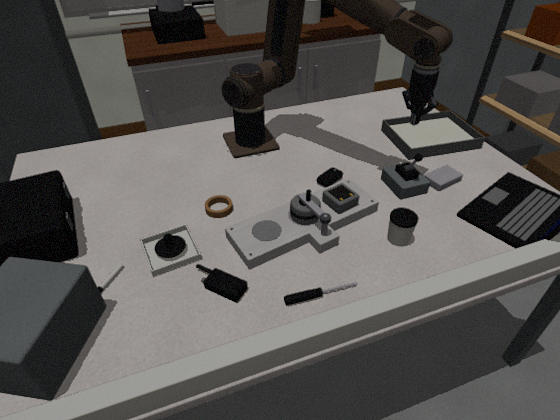

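```bash
python3 -c "
from plant import ticket,telemetry
s=telemetry.get_state();print(s['dq'].round(3),s['contact_force'].round(1))
print(ticket.sign_off())"
```

```text
[-0.    -0.004 -0.007  0.001  0.003  0.001] [ 0.2  0.4 -0.4]
the job is handed in; nothing more can be done
None
```

I did all four steps in order and handed the job in at about 25 s of the 67 s allowed. `ticket.sign_off()` gives no verdict.

**What I did**
- **Cover:** I lifted it by its knob and set it down knob up in the tray.
- **Node:** I pushed it upright along the deck with the spread fingers until it dropped into the seat.
- **Keeper:** I swung it shut by gripping its peg.
- **Lever:** I pushed it over until the force rose to about 18 N at the stop, then backed the arm clear.

**What the last checks showed**
- **Cover:** It lies flat and knob up. Its measured centre is about 7 mm from the tray's.
- **Node:** After the push its top hole was within about 1 pixel of the predicted home position, and its rim looked level. The last network reading of its centre, with the bar partly hiding it, was about 7 mm off sideways and 10 mm low. I trusted the picture instead.
- **Keeper:** The arm's position at the peg gave about 0.00 rad, with a reaction force from the stop. In the last picture the bar lies across the node.
- **Lever:** The ball is about 43 mm beyond its axis, which fits the far stop at 1.0 rad.
- **Rest of the desk:** The battery block, radio, mouse, mug and tape show no visible movement. The networks never found the pen, so I could not check it by measurement.
- **Arm:** It stood clear at hand-in, with the measured outside force near zero.

One check disagreed: the last network reading for the keeper peg was about 90 mm from where the peg shows in both pictures. I took it as a false detection.

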